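Nip the egg in the decorating stand and lock the screw with its wing nut

ROBOT

A 6-joint arm with a two-finger parallel gripper is mounted at the origin on the work surface. World frame = base frame: x ahead of the robot, y to its left, z up, the work surface at z = 0. Lengths are in m, angles in rad, forces in N, time in s.
With the tool pointing down it reaches from about 0.3 to 0.75 m from the base axis. Payload 8.5 kg.
Tool frame: the origin (TCP) lies on the centre line of the jaws, within the pads' length; the fingertips stand 17 mm ahead of it and the grasp point (between the pads) lies 2 mm behind it; z points along the fingers, y is the line along which they close (so a half turn about z gives the same grasp; the last joint's range is limited). The gripper opens to 88 mm and grips with 3 to 60 N. Pads are 18 mm wide; open, the fingers measure 123 mm over their backs; the gripper's body (75 mm by 187 mm) begins 45 mm behind the grasp point.
Start: joints at [0.951, 0.381, 1.297, -0, 1.464, -0.215], TCP at [0.217, 0.506, 0.256] pointing down, gripper open.
Joint ranges: [-3.11, 3.11], [-0.89, 2.33], [0.22, 2.48], [-1.42, 4.56], [0.17, 2.85], [-2.88, 2.88]. Speed limits (rad/s): [2.39, 2.39, 3.14, 3.14, 3.14, 3.14].

INTERFACE

Orientations are given as a unit quaternion [w, x, y, z].
In Python, from station import manip, vision, ticket, silhouettes gives the robot as it stands. The module is installed in compiled form; this text tells all that it offers.
- The arm moves only by the tool step_arm, never from a script. Its argument "increments" is a list of rows, each a list of 3 entries, a list of its own where there are three numbers: the shift along the tool's x, y, z in m, then the turn, a rotation vector about the tool's x, y, z in rad, then the finger opening in m, from 0 to 0.0881. In form: [[[dx, dy, dz], [ax, ay, az], jaw], ...]. A call has 1 to 20 rows; each row shifts and turns the commanded pose from where the row before left it, along the tool's axes as they then stand; what a row does not reach is not made up. A row lasts 1/8 s, in which the tool goes at most 62.5 mm and 10.7 degrees, less where a joint would pass 70% of its speed; a pose out of reach is approached as far as the arm can. A call with a gripper value outside its range is refused whole. The fingers move at their own pace and stop on an object; "squeeze" is the grip in N (left out, the last holds). Time passes only in rows, so rows that do not move let the fingers close. It gives the time, the measured TCP pose, the force, the opening and the grip force at its end, in the units of the state.
- manip.sense(): the state, without advancing time (a new reading comes with each control period).
- vision.read_camera(name): name is "scene" or "top" or "wrist"; returns a dict with "frame" (420x560x3 uint8, red, green, blue), "mtx" (3x3 intrinsics, pixels), "rvec" (rotation vector, rad) and "tvec" (3), from world to camera coordinates, as OpenCV has them; the wrist camera has in their place "hand_eye" (4x4, takes a point from camera to tool coordinates, whose origin is the TCP and whose axes are the flange's). Camera axes: x right, y down, z forward; pixel columns grow to the right and rows downward; lengths in m; the calibration is good to about 2 mm. A picture is of the moment at which its call begins: read the wrist's pose just before it. There is no depth.
- ticket.finish_job(): hands the job in; it is judged then, once.
Trained networks look in the newest picture that a camera, given by its name, has taken for a name from the list of things; names that differ only in an ending like _2 or _b are one class to them, and where a whole thing is asked for, a point or a joint stands for the part that bears it (a point fixed in the world has none). Each returns a list of dicts, best first, with "p" (0 to 1); they miss things now and then, are a little off and sometimes report something else, mostly with a low value. They report only what shows in the picture. A call takes as long as a camera call.
- silhouettes(camera, thing): "pixels" (420x560 bool, what is visible of it) and "point" ([column, row] in pixels, amid what is visible of it).
The state is a dict: "time_s": time; "q": joint angles; "qd": joint speeds; "effort": joint torques, N m; "position": TCP position; "tcp_rot": TCP orientation; "contact_force": force on the tool from outside, world axes, zero at the start; "ft_torque": the same for the moment, N m; "finger_gap": finger opening in m; "grasp_force": force on a finger pad.
Only numpy, scipy, OpenCV 4.12 (cv2) and the standard library are available. Lean on these libraries where they do the work, as an engineer would, in place of code of your own. Each camera call takes 0.05 s, during which the arm holds its last target. There are 200 camera calls.

TASK

Turn the black screw knob of the egg stand clockwise until its nose lies along the bridge and points to the end with the small stud, so that the pad nips the egg. Then run the steel wing nut down clockwise against the boss and leave it hand-tight, its spring washer pressed solid, without forcing it and without disturbing the knob's setting. Leave the cup, the tealight and the eraser where they are.

Things in the scene. Friction and masses are not known exactly. Their poses are not given: they have to be found in the camera images.
- stand: Egg decorating stand, fixed: wooden foot 120 x 150 x 18 mm with egg cup, two posts, aluminium bridge 36 mm wide, 146 mm long (along the stand's y), its top 128 mm above the table. A steel stud, 12 mm across, 8 mm high, stands on the bridge's +y end, 64 mm from the middle. Origin: centre of the foot's underside, on the vertical screw axis; z up.
- boss_top (a point): Centre of the top of the round steel boss in the middle of the bridge, on the screw axis, 134 mm above the table; the boss is 34 mm across, its top is a spring washer on which the wing nut seats, and which gives by up to 1 mm.
- set_screw: Screw through the boss; turned clockwise from above it goes down, 12 mm a turn; 0.03 N m turns it, it stays where left. Origin on the axis, underside of its 18 mm rubber pad over the egg. Setting wanted: its y axis along the stand's y axis, within 0.15 rad. It starts 0.8 to 1.3 rad short; the pad meets the egg shortly before the setting. Screwed too far, at 25 N, it cracks the egg.
- nose (a point): Top of the nose tip of the screw's black bar knob, 18 mm from the axis, 125 mm above the screw's origin. The knob is 18 mm high and runs along the screw's own y from -12 to +18 mm; it is 12 mm wide, the last 6 mm at +y (the nose) 6 mm wide. Knob top is 204 to 207 mm above the table.
- wing_nut: Steel wing nut on the screw below the knob; turned clockwise from above it goes down, 12 mm a turn. Origin on the axis, at its underside, at the start 4 to 8 mm above the boss. Hub 28 mm across, 16 mm high. Running free it drags 0.04 N m (1 N at a wing). From first touch it takes about 0.55 rad more to flatten the spring washer, then it stops solid. Let go, it holds by friction.
- wing (a point): Top of the wing at the nut's +x, 38 mm from the axis; the other lies half a turn round. Wings: upright, 7 mm thick, out to 48 mm; from 28 mm out they rise 34 mm over the nut's underside, nearer in 16 mm. Closed fingers can push them round. Push felt 42 mm out: rises from 1 to about 8 N over the washer, then steeply. Hand-tight: solid, 9 to 20 N. Short of solid is loose; over 30 N overstrains.
- egg: White egg, 44 mm across and 57 mm high, standing in the stand's cup under the pad; loose. Origin at its lower end.
- cup: White plastic drinking cup, 74 mm across, 85 mm high, standing; bystander. Origin centre of its underside.
- tealight: Tealight in an aluminium dish, 38 mm across, 14 mm high; bystander. Origin centre of its underside.
- eraser: Light brown block eraser, 50 x 30 x 20 mm; bystander. Origin centre of its underside.

How it is judged:
On the way, in this order (a step that is already met when the one before it is completed fails the run):
1. the knob's nose points along the bridge to the stud end and the pad nips the egg (x of nose in the frame of stand between -0.003 and 0.003 m and y of nose in the frame of stand above 0 m and contact force between set_screw and egg above 0.5 N), for 0.3 s.
2. then the wing nut is jammed on the boss, its spring washer flattened (contact force between wing_nut and stand above 22 N), for 0.2 s.
At the end, for the whole second after the job is handed in: The nose tip is within 3 mm (0.16 rad) of the bridge's centre line at the stud end, the pad presses on the egg, and the wing nut, let go and at rest, presses on the boss with more than 22 N (it has about 29 N when run down solid). Cup, tealight and eraser are within 20 mm of their starts (all of step 1 and contact force between wing_nut and stand above 22 N and angular speed of wing_nut below 0.05 rad/s and distance of each of cup, tealight, eraser from where it was at the start of the episode below 0.02 m); the robot touches nothing.
It fails at once if more than 30 N between the robot and the wing nut (contact force between any of the fingers, the arm and wing_nut above 30 N).
It fails at once if the egg pressed with more than 25 N by the pad (contact force between set_screw and egg above 25 N).
It fails at once if cup, tealight or eraser moved by more than 20 mm (distance of any of cup, tealight, eraser from where it was at the start of the episode above 0.02 m).
It also fails if it takes over 72 s, if anything falls off the work surface, if the arm or the gripper's body presses on something with over 40 N, if the wrist force passes 120 N, or if a joint passes its speed limit or range.

## Working session

There is one attempt and no reset: what is moved stays moved. The work goes in short steps, Python scripts to look and compute and a tool call to move; the robot and the scene stay as the last step left them, time stands still between calls to the robot, and variables do not carry over. Pictures are saved under pics/ and viewed, at most 10 in all, crops included, and the job is handed in when it is done.

Besides the shell and the picture viewer there is one more tool, called after "Call:" by a JSON object that holds its "fn" and its "kwargs", one argument or row to a line. step_arm: Moves the arm, as the interface text tells. Its arguments: {"type":"object","properties":{"increments":{"type":"array"},"squeeze":{"type":"number"}},"required":["increments"]}

```bash
mkdir -p pics; python3 - <<'E'
from station import manip, vision, silhouettes
import cv2,numpy as np
s=manip.sense();print(s['time_s'],s['position'],s['tcp_rot'],s['contact_force'])
ims=[]
for c in ["scene","top"]:
    r=vision.read_camera(c);np.savez(f"{c}.npz",**r)
    cv2.imwrite(f"pics/{c}.png",r["frame"][:,:,::-1])
    R=cv2.Rodrigues(np.array(r["rvec"]))[0];print(c,-R.T@np.array(r["tvec"]).ravel(),r["mtx"][0])
    for t in ["stand","boss_top","nose","wing","wing_nut","set_screw","egg","cup","tealight","eraser"]:
        print(c,t,[(round(d['p'],2),np.round(d['point'],1).tolist(),int(d['pixels'].sum())) for d in silhouettes(c,t)[:3]])
E
```

```text
0.0 [0.21645067 0.50533835 0.25512946] [-3.12630422e-04  2.01024907e-01  9.79585847e-01 -6.76421189e-04] [ 0.27355872  0.15636725 -0.05623748]
scene [1.09174675 0.6643311  1.03328896] [452.15898995   0.         274.22985122]
scene stand [(0.69, [296.6, 250.3], 2444)]
scene boss_top [(0.72, [295.7, 251.6], 2625)]
scene nose []
scene wing [(0.59, [292.0, 220.2], 149)]
scene wing_nut [(0.54, [293.7, 218.1], 141), (0.37, [292.4, 209.0], 82)]
scene set_screw []
scene egg [(0.59, [285.4, 243.6], 200)]
scene cup [(0.98, [397.8, 279.5], 923), (0.53, [291.9, 209.1], 140), (0.44, [215.0, 249.6], 181)]
scene tealight [(0.67, [265.4, 169.6], 89)]
scene eraser [(0.62, [217.2, 249.5], 188)]
top [ 0.47361514 -0.02412312  1.33444202] [546.95624599   0.         275.5821235 ]
top stand [(0.95, [261.5, 230.5], 3059)]
top boss_top [(0.58, [264.5, 228.3], 3120)]
top nose [(0.51, [258.0, 221.0], 99), (0.28, [264.1, 228.1], 3032)]
top wing [(0.6, [259.7, 228.4], 208)]
top wing_nut [(0.73, [256.9, 225.7], 90), (0.42, [260.2, 227.6], 136)]
top set_screw [(0.59, [260.7, 224.1], 86)]
top egg []
top cup [(0.9, [145.7, 283.8], 946)]
top tealight [(0.49, [400.0, 296.8], 218)]
top eraser [(0.54, [312.6, 162.1], 216), (0.52, [397.5, 294.0], 169)]
```

View pics/scene.png

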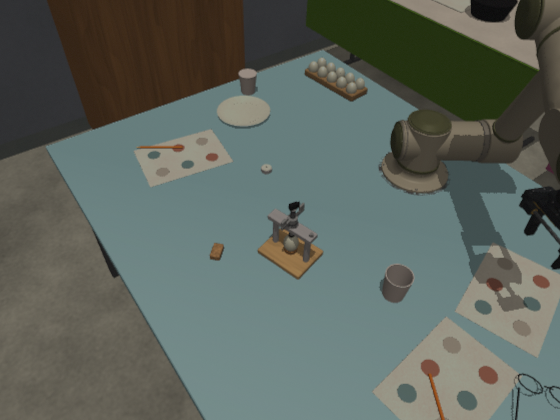

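View pics/top.png

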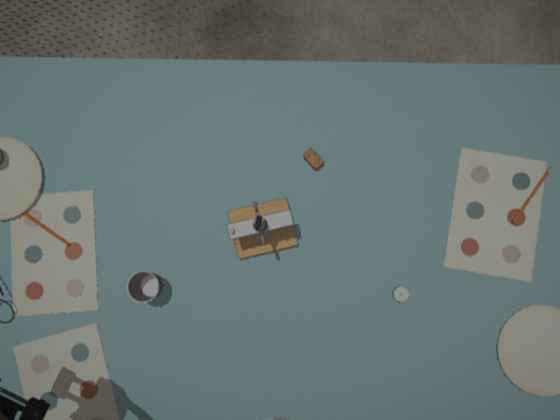

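```bash
python3 - <<'E'
import cv2,numpy as np
a=np.load("top.npz")["frame"][190:266,215:315,::-1]
b=np.load("scene.npz")["frame"][190:280,250:330,::-1]
A=cv2.resize(a,(790,600),interpolation=3);cv2.imwrite("pics/topc.png",A)
for c in ["top"]:
    d=np.load(c+".npz");R=cv2.Rodrigues(d["rvec"])[0];t=d["tvec"].ravel();K=d["mtx"];C=-R.T@t
    def px(u,v,z):
        w=R.T@np.linalg.inv(K)@[u,v,1];return np.round(C+w*(z-C[2])/w[2],4)
    print(px(261,228,.134),px(234,231,.136),px(145,284,.04),px(400,296,.01),px(313,160,.01))
E
```

```text
[0.5625 0.0441 0.134 ] [0.5544 0.1033 0.136 ] [0.4306 0.3204 0.04  ] [ 0.4167 -0.2849  0.01  ] [ 0.7418 -0.072   0.01  ]
```

View pics/topc.png

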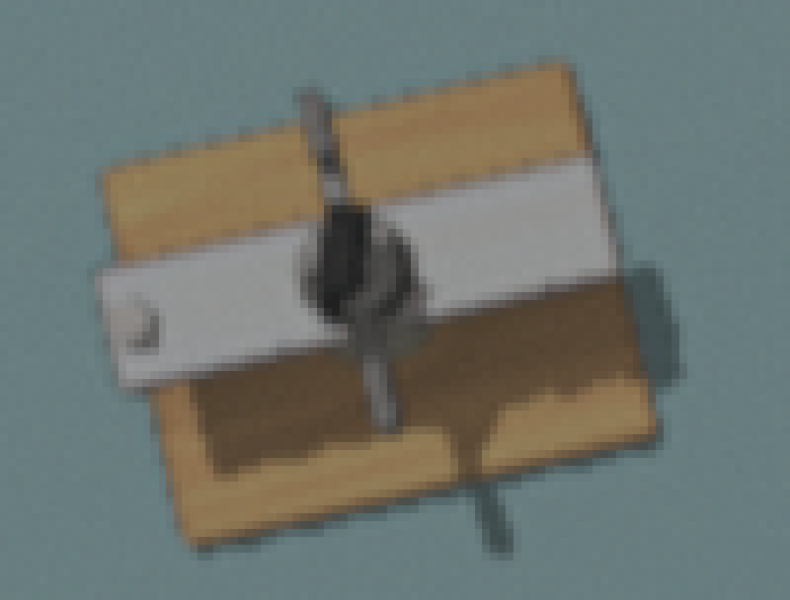

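```bash
cat > h.py <<'E'
from station import manip, vision, silhouettes, ticket
import cv2,numpy as np
from scipy.spatial.transform import Rotation as Rot
def cam(c):
    """frame, K, R (world->cam), centre"""
    s=manip.sense(); r=vision.read_camera(c)
    if c=="wrist":
        T=np.eye(4);T[:3,:3]=Rot.from_quat(np.roll(s["tcp_rot"],-1)).as_matrix();T[:3,3]=s["position"]
        T=T@np.array(r["hand_eye"]);return r["frame"],r["mtx"],T[:3,:3].T,T[:3,3]
    R=cv2.Rodrigues(np.array(r["rvec"]))[0];return r["frame"],r["mtx"],R,-R.T@np.array(r["tvec"]).ravel()
def ray(K,R,C,u,v,z):
    w=R.T@np.linalg.inv(K)@[u,v,1];return C+w*(z-C[2])/w[2]
def proj(K,R,C,P):
    p=K@R@(np.array(P)-C);return p[:2]/p[2]
def st():
    s=manip.sense();A=Rot.from_quat(np.roll(s["tcp_rot"],-1)).as_matrix()
    print(round(s["time_s"],2),"p",np.round(s["position"],4),"xang",round(np.arctan2(A[1,0],A[0,0]),3),"tilt",np.round(A[2,:2],3),"F",np.round(s["contact_force"],2),"M",np.round(s["ft_torque"],2),"gap",round(s["finger_gap"],4),"grip",round(s["grasp_force"],2),"q",np.round(s["q"],2));return s,A
E
python3 - <<'E'
from h import *
print(vision.read_camera("wrist")["hand_eye"],vision.read_camera("wrist")["mtx"]);s,A=st()
print("to stand, tool axes",A.T@(np.array([.5625,.044,.40])-s["position"]))
# bridge edges in top frame (crop px*0.1266)
d=np.load("top.npz");R=cv2.Rodrigues(d["rvec"])[0];C=-R.T@d["tvec"].ravel()
k=.1266
pts={n:ray(d["mtx"],R,C,215+x*k,190+y*k,.128) for n,(x,y) in dict(tl=(97,270),bl=(120,388),tr=(593,157),br=(617,275)).items()}
for n in pts:print(n,pts[n].round(4))
print("mid",sum(pts.values())/4)
E
```

```text
[[-5.18534407e-04 -9.59267310e-01 -2.82499484e-01  7.25904696e-02]
 [ 9.99999798e-01 -6.01365072e-04  2.06497912e-04 -6.41015579e-04]
 [-3.67972019e-04 -2.82499319e-01  9.59267428e-01 -1.27393858e-01]
 [ 0.00000000e+00  0.00000000e+00  0.00000000e+00  1.00000000e+00]] [[336.72919648   0.         275.17134599]
 [  0.         336.72919648 211.97028591]
 [  0.           0.           1.        ]]
1.2 p [0.2166 0.5055 0.2558] xang 2.737 tilt [-0.  0.] F [-0.33  0.18  0.04] M [-0.03  0.03  0.05] gap 0.0879 grip 0.0 q [ 0.95  0.38  1.3  -0.    1.46 -0.22]
to stand, tool axes [-0.49969724 -0.28801495 -0.14423894]
tl [0.5698 0.1196 0.128 ]
bl [0.5368 0.112  0.128 ]
tr [ 0.6047 -0.019   0.128 ]
br [ 0.5716 -0.0265  0.128 ]
mid [0.57071354 0.04652336 0.128     ]
```

Call:
{"fn": "step_arm", "kwargs": {
  "increments": [
    [[0,0,-0.034],[0,0,0],0.04],
    [[-0.0361,-0.0202,-0.0023],[0,0,0],0.04],
    [[-0.0361,-0.0202,-0.0023],[0,0,0],0.04],
    [[-0.0361,-0.0202,-0.0023],[0,0,0],0.04],
    [[-0.0361,-0.0202,-0.0023],[0,0,0],0.04],
    [[-0.0361,-0.0202,-0.0023],[0,0,0],0.04],
    [[-0.0361,-0.0202,-0.0023],[0,0,0],0.04],
    [[-0.0361,-0.0202,-0.0023],[0,0,0],0.04],
    [[-0.0361,-0.0202,-0.0023],[0,0,0],0.04],
    [[-0.0361,-0.0202,-0.0023],[0,0,0],0.04],
    [[-0.0361,-0.0202,-0.0023],[0,0,0],0.04],
    [[-0.0361,-0.0202,-0.0023],[0,0,0],0.04],
    [[-0.0361,-0.0202,-0.0023],[0,0,0],0.04],
    [[-0.0361,-0.0202,-0.0023],[0,0,0],0.04],
    [[-0.0361,-0.0202,-0.0023],[0,0,0],0.04],
    [[0,0,0],[0,0,0],0.04],
    [[0,0,0],[0,0,0],0.04]
  ],
  "squeeze": 15
}}

```text
time_s: 3.32
position: [0.5694, 0.047, 0.3219]
tcp_rot: [-0.0, 0.201, 0.98, 0.0]
contact_force: [0.1, 0.0, 0.7]
finger_gap: 0.04
grasp_force: 0.0
```

```bash
python3 - <<'E'
from h import *
st(); f,K,R,C=cam("wrist");np.savez("w1.npz",f=f,K=K,R=R,C=C)
cv2.imwrite("pics/w1.png",f[:,:,::-1])
for t in ["boss_top","nose","wing","wing_nut","set_screw","stand"]:
    print(t,[(round(d['p'],2),np.round(d['point'],1).tolist(),int(d['pixels'].sum())) for d in silhouettes("wrist",t)[:3]])
print("pred axis knob top",proj(K,R,C,[.5707,.0465,.205]),C)
E
```

```text
3.33 p [0.5694 0.047  0.3219] xang 2.737 tilt [0. 0.] F [0.13 0.01 0.71] M [-0.02  0.05  0.  ] gap 0.04 grip 0.0 q [-0.12  0.38  1.1   0.    1.66 -1.29]
boss_top [(0.76, [273.3, 172.8], 11667)]
nose [(0.75, [273.5, 208.7], 700)]
wing [(0.73, [274.8, 188.6], 1097)]
wing_nut [(0.68, [277.1, 194.9], 1077)]
set_screw [(0.69, [273.4, 207.0], 651)]
stand [(0.79, [270.3, 175.4], 11961)]
pred axis knob top [275.98752929 214.64646222] [0.50246547 0.07496946 0.44930366]
```

View pics/w1.png

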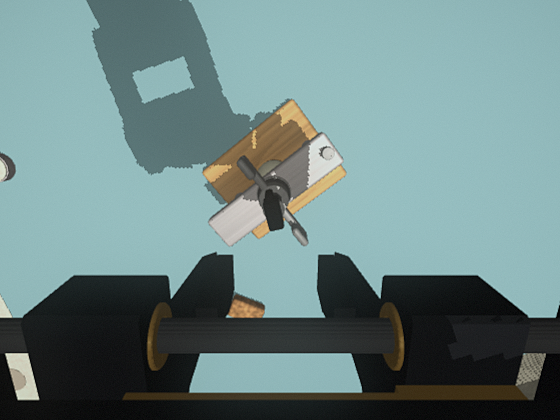

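```bash
python3 - <<'E'
from h import *
d=np.load("w1.npz");f,K,R,C=[d[k] for k in "fKRC"]
cv2.imwrite("pics/w1c.png",cv2.resize(f[120:255,190:370,::-1],(800,600),interpolation=2))
for t in ["set_screw","wing_nut","nose"]:
    for s in silhouettes("wrist",t)[:1]:
        m=s["pixels"].astype(np.uint8);c=max(cv2.findContours(m,0,2)[0],key=cv2.contourArea)
        print(t,cv2.minAreaRect(c))
print("stud",ray(K,R,C,327,153,.136))
E
```

```text
set_screw ((273.5, 209.0), (21.0, 40.0), 0.0)
wing_nut ((275.2595520019531, 198.12158203125), (107.84366607666016, 29.616226196289062), 43.53120040893555)
nose ((273.0, 209.5), (41.0, 22.0), 90.0)
stud [0.55391639 0.1050816  0.136     ]
```

View pics/w1c.png

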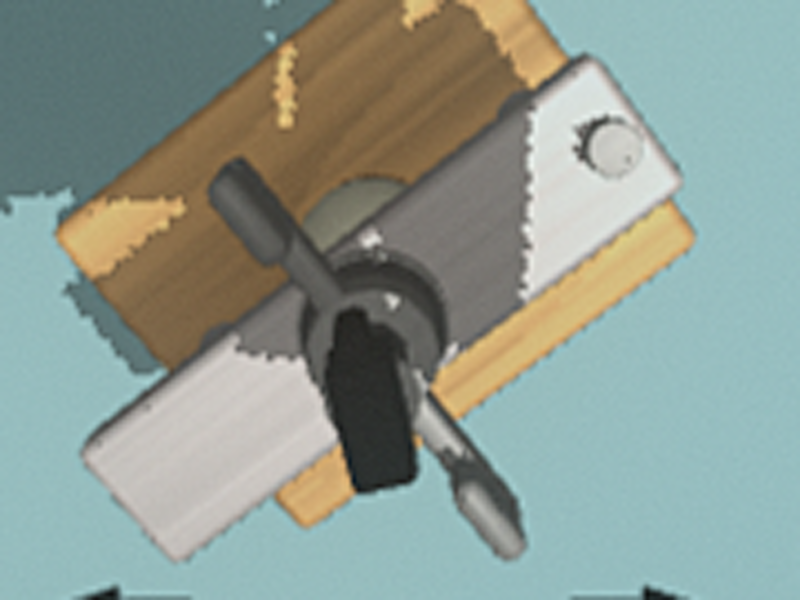

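```bash
python3 - <<'E'
from h import *
d=np.load("w1.npz");f,K,R,C=[d[k] for k in "fKRC"]
P=lambda x,y,z:ray(K,R,C,190+x/4.444,120+y/4.444,z)
a=lambda p,q:np.degrees(np.arctan2(*(q-p)[1::-1]))
Q=[P(85,445,.128),P(590,55,.128),P(180,560,.128),P(685,185,.128)]
print(np.round(Q,4),a(Q[0],Q[1]),a(Q[2],Q[3]),"mid",np.mean(Q,0),"width/len",np.linalg.norm(Q[0]-Q[2]),np.linalg.norm(Q[0]-Q[1]))
print("stud",P(612,148,.136))
k=[P(357,490,.2055),P(415,480,.2055),P(332,370,.2055),P(405,365,.2055)]
print("knob",np.round(k,4),a(k[0],k[2]),a(k[1],k[3]),"tailmid",(k[0]+k[1])/2,np.linalg.norm(k[0]-k[1]),"perp to tail",a(k[0],k[1]))
for z in(.174,):
  w=[P(225,180,z),P(510,550,z)];print("wing",np.round(w,4),a(w[1],w[0]),np.linalg.norm(w[0]-w[1]),np.mean(w,0))
f2=cv2.cvtColor(f,cv2.COLOR_RGB2GRAY)
m=((f2<40)).astype(np.uint8);m[:185]=0;m[235:]=0;m[:,:255]=0;m[:,295:]=0
pts=[[c,r]for r,c in np.argwhere(m)]
W=np.array([ray(K,R,C,c,r,.2055)[:2] for c,r in pts]);print(len(W),W.mean(0))
v=np.linalg.eigh(np.cov(W.T))[1][:,1];print("pca",np.degrees(np.arctan2(v[1],v[0])))
E
```

```text
[[ 0.5711 -0.0263  0.128 ]
 [ 0.5359  0.109   0.128 ]
 [ 0.6047 -0.0185  0.128 ]
 [ 0.5693  0.118   0.128 ]] 104.58849625163073 104.53785636403438 mid [0.57023791 0.04553254 0.128     ] width/len 0.03450139692184513 0.13974590216102953
stud [0.55443576 0.10558854 0.136     ]
knob [[0.5804 0.0376 0.2055]
 [0.5826 0.0476 0.2055]
 [0.559  0.0423 0.2055]
 [0.5631 0.0539 0.2055]] 167.68513419400017 161.87583073102255 tailmid [0.58148426 0.04260175 0.2055    ] 0.01016156837294423 perp to tail 77.11486915206603
wing [[0.5256 0.0345 0.174 ]
 [0.6138 0.0556 0.174 ]] -166.59810058274536 0.09070422560226667 [0.56969907 0.04505853 0.174     ]
78 [0.56358454 0.04516626]
pca 167.20799796944854
```

Call:
{"fn": "step_arm", "kwargs": {
  "increments": [
    [[-0.001,-0.0015,0.01],[0,0,-0.16],0.04],
    [[0,0,0.03],[0,0,0],0.04],
    [[0,0,0.03],[0,0,0],0.04],
    [[0,0,0.02],[0,0,0],0.04],
    [[0,0,0.014],[0,0,0],0.04],
    [[0,0,0.008],[0,0,0],0.04],
    [[0,0,0.004],[0,0,0],0.04],
    [[0,0,0],[0,0,0],0.04]
  ],
  "squeeze": 12
}}

```text
time_s: 4.82
position: [0.5702, 0.0448, 0.2062]
tcp_rot: [0.0, 0.122, 0.993, 0.0]
contact_force: [0.6, -0.4, -0.6]
finger_gap: 0.0399
grasp_force: 0.0
```

```bash
python3 -c "
from h import *
st()"
```

```text
4.83 p [0.5702 0.0448 0.2062] xang 2.897 tilt [-0.  0.] F [ 0.63 -0.43 -0.56] M [0.05 0.   0.04] gap 0.0399 grip 0.0 q [-0.13  0.46  1.32  0.    1.36 -1.45]
```

Call:
{"fn": "step_arm", "kwargs": {
  "increments": [
    [[0,0,0],[0,0,0],0.02],
    [[0,0,0],[0,0,0],0.008],
    [[0,0,0],[0,0,0],0.008],
    [[0,0,0],[0,0,0],0.008],
    [[0,0,0],[0,0,0],0.008],
    [[0,0,0],[0,0,0],0.008]
  ],
  "squeeze": 10
}}

```text
time_s: 5.58
position: [0.5702, 0.0448, 0.206]
tcp_rot: [0.0, 0.122, 0.993, 0.0]
contact_force: [0.4, 0.1, 0.2]
finger_gap: 0.0121
grasp_force: 10.0
```

```bash
python3 -c "
from h import *
st()"
```

```text
5.58 p [0.5702 0.0448 0.206 ] xang 2.897 tilt [-0.  0.] F [0.37 0.12 0.19] M [ 0.08 -0.12  0.02] gap 0.0121 grip 9.99 q [-0.13  0.46  1.32  0.    1.36 -1.45]
```

Call:
{"fn": "step_arm", "kwargs": {
  "increments": [
    [[0,0,0.0002],[0,0,0.1],0.008],
    [[0,0,0.0002],[0,0,0.1],0.008],
    [[0,0,0.0002],[0,0,0.1],0.008],
    [[0,0,0.0002],[0,0,0.1],0.008],
    [[0,0,0.0002],[0,0,0.1],0.008],
    [[0,0,0.0002],[0,0,0.1],0.008],
    [[0,0,0.0002],[0,0,0.1],0.008],
    [[0,0,0.0002],[0,0,0.1],0.008],
    [[0,0,0],[0,0,0],0.008]
  ]
}}

```text
time_s: 6.7
position: [0.5704, 0.0451, 0.2045]
tcp_rot: [0.0, 0.499, 0.867, 0.001]
contact_force: [2.0, 3.4, 0.6]
finger_gap: 0.012
grasp_force: 10.0
```

```bash
python3 -c "
from h import *
st()"
```

```text
6.7 p [0.5704 0.0451 0.2045] xang 2.098 tilt [0.    0.001] F [2.02 3.4  0.57] M [ 0.56 -0.38 -0.02] gap 0.012 grip 9.99 q [-0.13  0.46  1.32  0.    1.36 -0.66]
```

Call:
{"fn": "step_arm", "kwargs": {
  "increments": [
    [[0,0,0.0001],[0,0,0.05],0.008],
    [[0,0,0.0001],[0,0,0.05],0.008],
    [[0,0,0.0001],[0,0,0.05],0.008],
    [[0,0,0.0001],[0,0,0.05],0.008],
    [[0,0,0],[0,0,0],0.008]
  ]
}}

```text
time_s: 7.32
position: [0.5706, 0.0452, 0.2041]
tcp_rot: [0.0, 0.582, 0.813, 0.001]
contact_force: [2.2, 4.5, 0.4]
finger_gap: 0.0121
grasp_force: 10.0
```

```bash
python3 -c "
from h import *
st()"
```

```text
7.33 p [0.5706 0.0452 0.2041] xang 1.899 tilt [0.    0.002] F [2.17 4.52 0.37] M [ 0.48 -0.46 -0.03] gap 0.0121 grip 10.0 q [-0.13  0.46  1.32  0.    1.36 -0.46]
```

Call:
{"fn": "step_arm", "kwargs": {
  "increments": [
    [[0,0,0.0001],[0,0,0.035],0.008],
    [[0,0,0.0001],[0,0,0.035],0.008],
    [[0,0,0],[0,0,0],0.008],
    [[0,0,0],[0,0,0],0.008],
    [[0,0,0],[0,0,0],0.008],
    [[0,0,0],[0,0,0],0.008]
  ]
}}

```text
time_s: 8.07
position: [0.5706, 0.0452, 0.204]
tcp_rot: [0.0, 0.61, 0.792, 0.001]
contact_force: [3.5, 4.5, 0.7]
finger_gap: 0.0117
grasp_force: 10.0
```

```bash
python3 -c "
from h import *
st()"
```

```text
8.07 p [0.5706 0.0452 0.204 ] xang 1.829 tilt [0.    0.002] F [3.49 4.53 0.74] M [ 0.57 -0.51 -0.03] gap 0.0117 grip 10.0 q [-0.13  0.46  1.32  0.    1.36 -0.39]
```

Call:
{"fn": "step_arm", "kwargs": {
  "increments": [
    [[0,0,0],[0,0,0],0.016],
    [[0,0,0],[0,0,0],0.03],
    [[0,0,0],[0,0,0],0.03],
    [[0,0,-0.01],[0,0,0],0.03],
    [[0,0,-0.03],[0,0,0],0.03],
    [[0,0,-0.04],[0,0,0],0.03],
    [[0,0,-0.035],[0,0,0],0.03],
    [[0,0,0],[0,0,0],0.03],
    [[0,0,0],[0,0,0],0.03]
  ]
}}

```text
time_s: 9.2
position: [0.5698, 0.0448, 0.3182]
tcp_rot: [-0.0, 0.611, 0.792, -0.0]
contact_force: [0.1, -0.3, -0.2]
finger_gap: 0.0299
grasp_force: 0.0
```

```bash
python3 - <<'E'
from h import *
st(); f,K,R,C=cam("wrist");np.savez("w2.npz",f=f,K=K,R=R,C=C)
cv2.imwrite("pics/w2c.png",cv2.resize(f[120:255,190:370,::-1],(800,600),interpolation=2))
E
```

```text
9.2 p [0.5698 0.0448 0.3182] xang 1.827 tilt [ 0.    -0.001] F [ 0.07 -0.26 -0.24] M [-0.02  0.06  0.01] gap 0.0299 grip 0.0 q [-0.13  0.39  1.11 -0.    1.65 -0.38]
```

View pics/w2c.png

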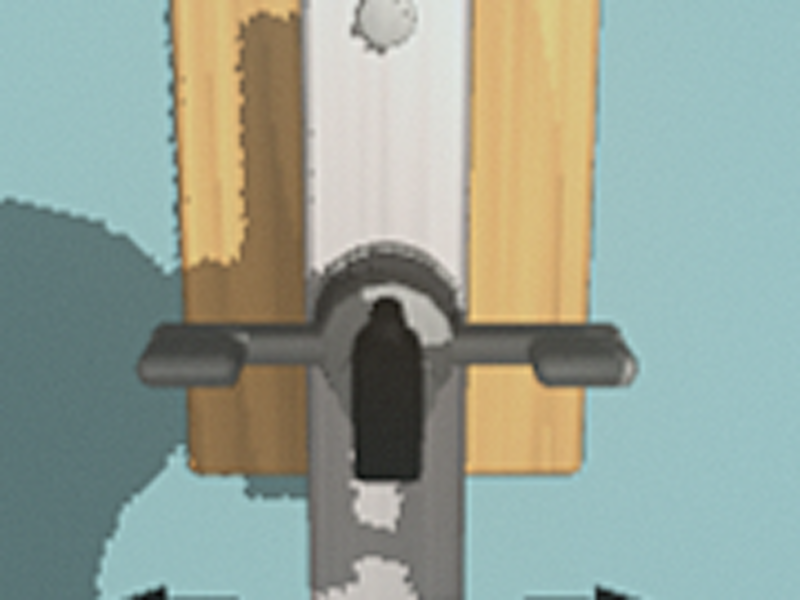

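Call:
{"fn": "step_arm", "kwargs": {
  "increments": [
    [[0,-0.0395,0],[0,0,0],0.04],
    [[0,0,0],[0,0,-0.175],0.04],
    [[0,0,0],[0,0,-0.175],0.04],
    [[0,0,0],[0,0,-0.175],0.04],
    [[0,0,0],[0,0,-0.175],0.04],
    [[0,0,0],[0,0,-0.175],0.04],
    [[0,0,0],[0,0,-0.175],0.04],
    [[0,0,0.03],[0,0,-0.175],0.04],
    [[0,0,0.03],[0,0,-0.175],0.04],
    [[0,0,0.03],[0,0,-0.175],0.04],
    [[0,0,0],[0,0,0],0.04],
    [[0,0,0],[0,0,0],0.04]
  ]
}}

```text
time_s: 10.75
position: [0.5322, 0.0347, 0.2295]
tcp_rot: [0.0, -0.128, 0.992, -0.0]
contact_force: [0.8, -0.6, 0.5]
finger_gap: 0.0403
grasp_force: 0.0
```

```bash
python3 - <<'E'
from h import *
s,A=st(); f,K,R,C=cam("wrist")
print("to target, tool axes",A.T@(np.array([.5313,.0351,.169])-s["position"]))
cv2.imwrite("pics/w3.png",f[:,:,::-1])
E
```

```text
10.75 p [0.5322 0.0347 0.2295] xang -2.885 tilt [-0.001 -0.   ] F [ 0.75 -0.61  0.48] M [0.03 0.04 0.04] gap 0.0403 grip 0.0 q [-0.16  0.37  1.39 -0.    1.38 -1.98]
to target, tool axes [0.00081324 0.00063016 0.06050471]
```

View pics/w3.png

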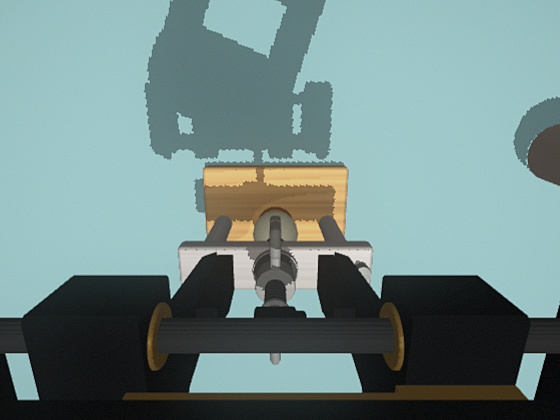

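Call:
{"fn": "step_arm", "kwargs": {
  "increments": [
    [[0.0008,0.0006,0.025],[0,0,0],0.04],
    [[0,0,0.02],[0,0,0],0.04],
    [[0,0,0.0155],[0,0,0],0.04],
    [[0,0,0],[0,0,0],0.02],
    [[0,0,0],[0,0,0],0.014],
    [[0,0,0],[0,0,0],0.014]
  ],
  "squeeze": 4
}}

```text
time_s: 11.55
position: [0.5314, 0.0351, 0.1692]
tcp_rot: [0.001, -0.13, 0.992, -0.0]
contact_force: [0.0, -0.5, 0.4]
finger_gap: 0.0145
grasp_force: 0.0
```

```bash
python3 - <<'E'
from h import *
st()
for d in (.1,.05,.02): print(d,.04*(np.cos(d)-1),.04*np.sin(d))
E
```

```text
11.55 p [0.5314 0.0351 0.1692] xang -2.882 tilt [-0.002 -0.001] F [ 0.01 -0.48  0.39] M [ 0.04  0.03 -0.05] gap 0.0145 grip 0.0 q [-0.16  0.43  1.49 -0.    1.22 -1.99]
0.1 -0.00019983338887896718 0.003993336665873126
0.05 -4.998958420134869e-05 0.001999166770827133
0.02 -7.999733336889748e-06 0.0007999466677333232
```

Call:
{"fn": "step_arm", "kwargs": {
  "increments": [
    [[-0.0002,0.004,0],[0,0,0.1],0.014],
    [[-0.0002,0.004,0],[0,0,0.1],0.014],
    [[-0.0002,0.004,0],[0,0,0.1],0.014],
    [[-0.0002,0.004,0],[0,0,0.1],0.014],
    [[-0.0002,0.004,0],[0,0,0.1],0.014],
    [[-0.0002,0.004,0],[0,0,0.1],0.014],
    [[-0.0002,0.004,0],[0,0,0.1],0.014],
    [[-0.0002,0.004,0],[0,0,0.1],0.014],
    [[-0.0002,0.004,0],[0,0,0.1],0.014],
    [[-0.0002,0.004,0],[0,0,0.1],0.014]
  ]
}}

```text
time_s: 12.8
position: [0.5402, 0.0725, 0.1687]
tcp_rot: [0.0, 0.363, 0.932, -0.0]
contact_force: [-0.9, -1.5, -1.1]
finger_gap: 0.0142
grasp_force: 0.4
```

```bash
cat >> h.py <<'E'
def orb():
    s,A=st();ph=np.arctan2(A[1,0],A[0,0]);c=np.array([.570,.0453]);u=np.array([np.cos(ph),np.sin(ph)])
    e=A.T@np.append(c+.04*u-s["position"][:2],.169-s["position"][2])
    print("corr",np.round(e,4),"Ftool",np.round(A.T@s["contact_force"],2),"turned",round((3.401-ph)%(2*np.pi),3))
E
python3 -c "
from h import *
orb()"
```

```text
12.8 p [0.5402 0.0725 0.1687] xang 2.398 tilt [-0.001  0.   ] F [-0.88 -1.54 -1.13] M [-0.13  0.06  0.03] gap 0.0142 grip 0.43 q [-0.08  0.45  1.45 -0.    1.24 -0.91]
corr [-0.0003  0.0002 -0.0003] Ftool [-0.4  -1.73  1.13] turned 1.003
```

Call:
{"fn": "step_arm", "kwargs": {
  "increments": [
    [[-0.0002,0.004,0],[0,0,0.1],0.014],
    [[-0.0002,0.004,0],[0,0,0.1],0.014],
    [[-0.0002,0.004,0],[0,0,0.1],0.014],
    [[-0.0002,0.004,0],[0,0,0.1],0.014],
    [[-0.0002,0.004,0],[0,0,0.1],0.014],
    [[-0.0002,0.004,0],[0,0,0.1],0.014],
    [[-0.0002,0.004,0],[0,0,0.1],0.014],
    [[-0.0002,0.004,0],[0,0,0.1],0.014],
    [[-0.0002,0.004,0],[0,0,0.1],0.014],
    [[-0.0002,0.004,0],[0,0,0.1],0.014]
  ]
}}

```text
time_s: 14.05
position: [0.5764, 0.0851, 0.1686]
tcp_rot: [-0.0, 0.765, 0.644, 0.0]
contact_force: [-1.0, 0.7, -0.1]
finger_gap: 0.0136
grasp_force: 0.5
```

```bash
python3 - <<'E'
from h import *
orb()
f,K,R,C=cam("top");np.savez("top2.npz",f=f)
f2,K,R,C=cam("scene")
a=cv2.resize(f[195:255,225:295,::-1],(395,340),interpolation=2);b=cv2.resize(f2[190:260,250:330,::-1],(390,340),interpolation=2)
cv2.imwrite("pics/mid.png",np.hstack([a,b]))
E
```

```text
14.05 p [0.5764 0.0851 0.1686] xang 1.398 tilt [ 0. -0.] F [-1.02  0.7  -0.08] M [-0.03  0.25  0.02] gap 0.0136 grip 0.47 q [-0.06  0.51  1.34  0.    1.29  0.12]
corr [-0.0003  0.0005 -0.0004] Ftool [ 0.52 -1.12  0.08] turned 2.003
```

Call:
{"fn": "step_arm", "kwargs": {
  "increments": [
    [[-0.0002,0.004,0],[0,0,0.1],0.014],
    [[-0.0002,0.004,0],[0,0,0.1],0.014],
    [[-0.0002,0.004,0],[0,0,0.1],0.014],
    [[-0.0002,0.004,0],[0,0,0.1],0.014],
    [[0,0,0],[0,0,0],0.014]
  ]
}}

```text
time_s: 14.78
position: [0.5914, 0.0791, 0.1685]
tcp_rot: [0.0, 0.877, 0.481, 0.0]
contact_force: [0.6, -0.2, -0.7]
finger_gap: 0.0144
grasp_force: 0.0
```

```bash
python3 -c "
from h import *
orb()"
```

```text
14.78 p [0.5914 0.0791 0.1685] xang 1.004 tilt [0. 0.] F [ 0.6  -0.18 -0.68] M [-0.05  0.12 -0.02] gap 0.0144 grip 0.0 q [-0.07  0.53  1.3  -0.    1.31  0.5 ]
corr [-0.      0.0001 -0.0005] Ftool [0.17 0.61 0.68] turned 2.397
```

Call:
{"fn": "step_arm", "kwargs": {
  "increments": [
    [[-0.0002,0.004,0],[0,0,0.1],0.014],
    [[-0.0002,0.004,0],[0,0,0.1],0.014],
    [[-0.0002,0.004,0],[0,0,0.1],0.014],
    [[-0.0002,0.004,0],[0,0,0.1],0.014]
  ]
}}

```text
time_s: 15.28
position: [0.6026, 0.0683, 0.1684]
tcp_rot: [-0.0, 0.955, 0.297, 0.0]
contact_force: [0.3, 0.1, -1.3]
finger_gap: 0.0137
grasp_force: 0.5
```

```bash
python3 -c "
from h import *
orb()"
```

```text
15.28 p [0.6026 0.0683 0.1684] xang 0.602 tilt [ 0. -0.] F [ 0.26  0.1  -1.28] M [ 0.08  0.21 -0.09] gap 0.0137 grip 0.48 q [-0.08  0.55  1.27  0.    1.32  0.89]
corr [ 0.0001  0.0005 -0.0006] Ftool [0.27 0.07 1.28] turned 2.799
```

Call:
{"fn": "step_arm", "kwargs": {
  "increments": [
    [[-0.0002,0.004,0],[0,0,0.1],0.014],
    [[-0.0002,0.004,0],[0,0,0.1],0.014],
    [[-0.0002,0.004,0],[0,0,0.1],0.014],
    [[-0.0002,0.004,0],[0,0,0.1],0.014]
  ]
}}

```text
time_s: 15.78
position: [0.6088, 0.0536, 0.1684]
tcp_rot: [-0.0, 0.995, 0.101, 0.0]
contact_force: [0.5, 0.9, -0.6]
finger_gap: 0.0138
grasp_force: 0.5
```

```bash
python3 -c "
from h import *
orb()"
```

```text
15.78 p [0.6088 0.0536 0.1684] xang 0.202 tilt [ 0. -0.] F [ 0.5   0.86 -0.59] M [ 0.12  0.13 -0.02] gap 0.0138 grip 0.47 q [-0.11  0.56  1.26  0.    1.33  1.26]
corr [ 0.0003  0.0004 -0.0006] Ftool [ 0.66 -0.75  0.59] turned 3.199
```

Call:
{"fn": "step_arm", "kwargs": {
  "increments": [
    [[-0.0002,0.004,0],[0,0,0.1],0.014],
    [[-0.0002,0.004,0],[0,0,0.1],0.014],
    [[-0.0002,0.004,0],[0,0,0.1],0.014]
  ]
}}

```text
time_s: 16.15
position: [0.6096, 0.042, 0.1683]
tcp_rot: [-0.0, 0.999, -0.049, 0.0]
contact_force: [1.4, 3.8, -2.4]
finger_gap: 0.0141
grasp_force: 1.7
```

```bash
python3 -c "
from h import *
orb()"
```

```text
16.15 p [0.6096 0.042  0.1683] xang -0.098 tilt [ 0.001 -0.001] F [ 1.41  3.8  -2.43] M [ 0.61 -0.02  0.03] gap 0.0141 grip 1.73 q [-0.13  0.56  1.26  0.    1.33  1.54]
corr [ 0.0003  0.0005 -0.0007] Ftool [ 1.04 -3.91  2.43] turned 3.499
```

Call:
{"fn": "step_arm", "kwargs": {
  "increments": [
    [[-0.0001,0.002,0],[0,0,0.05],0.014],
    [[-0.0001,0.002,0],[0,0,0.05],0.014],
    [[-0.0001,0.002,0],[0,0,0.05],0.014],
    [[0,0,0],[0,0,0],0.014]
  ]
}}

```text
time_s: 16.65
position: [0.6086, 0.0362, 0.1683]
tcp_rot: [-0.0, 0.993, -0.122, 0.0]
contact_force: [3.0, 3.8, -2.2]
finger_gap: 0.014
grasp_force: 1.8
```

```bash
python3 -c "
from h import *
orb()"
```

```text
16.65 p [0.6086 0.0362 0.1683] xang -0.245 tilt [ 0.001 -0.001] F [ 3.    3.76 -2.16] M [ 0.52 -0.29  0.03] gap 0.014 grip 1.84 q [-0.13  0.55  1.26  0.    1.32  1.68]
corr [ 0.0003  0.0005 -0.0007] Ftool [ 2.   -4.38  2.16] turned 3.646
```

Call:
{"fn": "step_arm", "kwargs": {
  "increments": [
    [[0,0.0016,0],[0,0,0.04],0.014],
    [[0,0.0016,0],[0,0,0.04],0.014],
    [[0,0,0],[0,0,0],0.014]
  ]
}}

```text
time_s: 17.02
position: [0.6078, 0.0331, 0.1683]
tcp_rot: [-0.001, 0.987, -0.162, 0.0]
contact_force: [4.3, 4.0, -2.7]
finger_gap: 0.0146
grasp_force: 2.3
```

```bash
python3 -c "
from h import *
orb()"
```

```text
17.02 p [0.6078 0.0331 0.1683] xang -0.326 tilt [ 0.001 -0.001] F [ 4.31  3.99 -2.7 ] M [ 0.61 -0.39  0.05] gap 0.0146 grip 2.27 q [-0.14  0.55  1.27  0.    1.32  1.76]
corr [ 0.0003  0.0005 -0.0007] Ftool [ 2.8  -5.16  2.71] turned 3.727
```

Call:
{"fn": "step_arm", "kwargs": {
  "increments": [
    [[0,0,0],[0,0,0],0.014],
    [[0,0.0012,0],[0,0,0.03],0.014],
    [[0,0,0],[0,0,0],0.014]
  ],
  "squeeze": 40
}}

```text
time_s: 17.4
position: [0.6074, 0.032, 0.1683]
tcp_rot: [-0.001, 0.984, -0.177, 0.0]
contact_force: [3.0, 5.0, -2.5]
finger_gap: 0.0138
grasp_force: 2.7
```

```bash
python3 -c "
from h import *
orb()"
```

```text
17.4 p [0.6074 0.032  0.1683] xang -0.356 tilt [ 0.001 -0.001] F [ 2.97  4.99 -2.5 ] M [ 0.67 -0.41 -0.  ] gap 0.0138 grip 2.69 q [-0.14  0.55  1.27  0.    1.32  1.78]
corr [ 0.0003  0.0006 -0.0007] Ftool [ 1.04 -5.71  2.51] turned 3.757
```

Call:
{"fn": "step_arm", "kwargs": {
  "increments": [
    [[0,0.0012,0],[0,0,0.03],0.014],
    [[0,0.0008,0],[0,0,0.02],0.014],
    [[0,0,0],[0,0,0],0.014]
  ]
}}

```text
time_s: 17.77
position: [0.6068, 0.0305, 0.1683]
tcp_rot: [-0.001, 0.979, -0.201, 0.001]
contact_force: [4.8, 6.9, -2.7]
finger_gap: 0.0142
grasp_force: 3.9
```

```bash
python3 -c "
from h import *
orb()"
```

```text
17.77 p [0.6068 0.0305 0.1683] xang -0.406 tilt [ 0.001 -0.002] F [ 4.83  6.88 -2.7 ] M [ 1.05 -0.61  0.04] gap 0.0142 grip 3.89 q [-0.15  0.55  1.27  0.    1.32  1.83]
corr [ 0.0003  0.001  -0.0007] Ftool [ 1.72 -8.22  2.72] turned 3.807
```

Call:
{"fn": "step_arm", "kwargs": {
  "increments": [
    [[0,0.0008,0],[0,0,0.02],0.014],
    [[0,0,0],[0,0,0],0.014],
    [[0,0,0],[0,0,0],0.014]
  ]
}}

```text
time_s: 18.15
position: [0.6067, 0.0305, 0.1683]
tcp_rot: [-0.002, 0.978, -0.211, 0.001]
contact_force: [6.2, 9.5, -3.9]
finger_gap: 0.0139
grasp_force: 5.6
```

```bash
python3 -c "
from h import *
orb()"
```

```text
18.15 p [0.6067 0.0305 0.1683] xang -0.425 tilt [ 0.001 -0.003] F [ 6.19  9.54 -3.92] M [ 1.52 -0.73  0.1 ] gap 0.0139 grip 5.63 q [-0.15  0.55  1.27  0.    1.32  1.85]
corr [ 0.0005  0.0016 -0.0007] Ftool [  1.7  -11.23   3.96] turned 3.826
```

Call:
{"fn": "step_arm", "kwargs": {
  "increments": [
    [[0,0.0008,0],[0,0,0.01],0.014],
    [[0,0,0],[0,0,0],0.014],
    [[0,0,0],[0,0,0],0.014],
    [[0,0,0],[0,0,0],0.014]
  ]
}}

```text
time_s: 18.65
position: [0.6066, 0.0304, 0.1683]
tcp_rot: [-0.002, 0.976, -0.216, 0.001]
contact_force: [7.3, 13.1, -3.9]
finger_gap: 0.0141
grasp_force: 7.3
```

```bash
python3 -c "
from h import *
orb()"
```

```text
18.65 p [0.6066 0.0304 0.1683] xang -0.435 tilt [ 0.001 -0.005] F [ 7.26 13.06 -3.88] M [ 2.02 -0.99  0.09] gap 0.0141 grip 7.27 q [-0.15  0.55  1.27  0.    1.32  1.86]
corr [ 0.0006  0.0018 -0.0007] Ftool [  1.08 -14.88   3.95] turned 3.836
```

Call:
{"fn": "step_arm", "kwargs": {
  "increments": [
    [[0,-0.002,0],[0,0,0],0.014],
    [[0,-0.0015,0],[0,0,0],0.014],
    [[0,-0.0015,0],[0,0,0],0.014],
    [[0,0,0],[0,0,0],0.03],
    [[0,0,0],[0,0,0],0.03],
    [[0,0,-0.02],[0,0,0],0.03],
    [[0,0,-0.04],[0,0,0],0.03],
    [[0,0,-0.05],[0,0,0],0.03],
    [[-0.04,0,-0.04],[0,0,0],0.03],
    [[0,0,0],[0,0,0],0.03],
    [[0,0,0],[0,0,0],0.03]
  ]
}}

```text
time_s: 20.02
position: [0.5717, 0.0494, 0.3174]
tcp_rot: [0.0, 0.976, -0.217, -0.001]
contact_force: [0.2, -0.9, 0.1]
finger_gap: 0.0298
grasp_force: 0.0
```

```bash
python3 - <<'E'
from h import *
orb(); f,K,R,C=cam("wrist");np.savez("w4.npz",f=f,K=K,R=R,C=C)
cv2.imwrite("pics/w4c.png",cv2.resize(f[120:255,190:370,::-1],(800,600),interpolation=2))
print(proj(K,R,C,[.570,.0453,.204]))
E
```

```text
20.02 p [0.5717 0.0494 0.3174] xang -0.438 tilt [-0.001  0.001] F [ 0.22 -0.88  0.08] M [0.09 0.1  0.04] gap 0.0298 grip 0.0 q [-0.12  0.39  1.11 -0.    1.65  1.89]
corr [0.0404 0.0043 0.1484] Ftool [ 0.58  0.7  -0.09] turned 3.839
[280.30112458 214.29693794]
```

View pics/w4c.png

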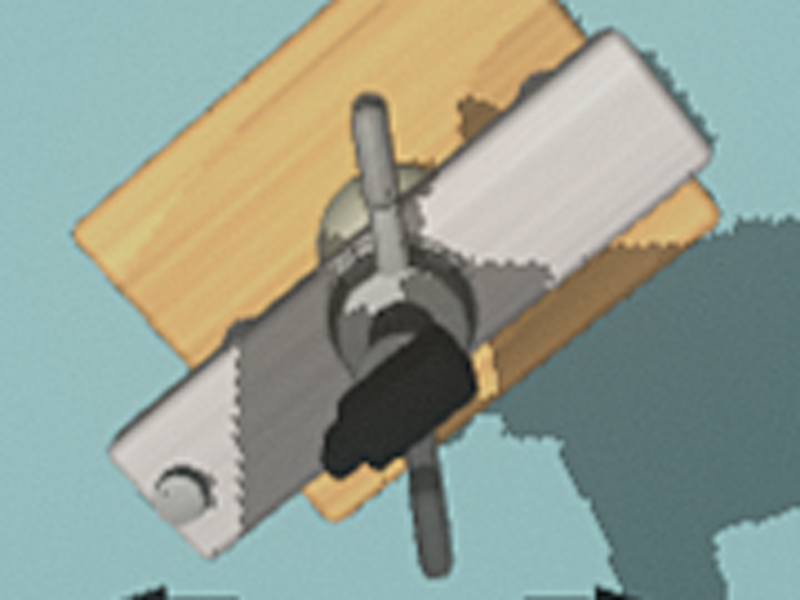

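```bash
python3 - <<'E'
from h import *
for n in ("w2","w4"):
    d=np.load(n+".npz");f,K,R,C=[d[k] for k in "fKRC"]
    # rectify at knob top and at bridge height: 5 px/mm, stand-aligned
    o=[]
    for z in(.204,.128):
        u=np.array([np.cos(1.824),np.sin(1.824)]);v=np.array([u[1],-u[0]]);c=np.array([.570,.0453]);H=.03 if z>.2 else .08
        src=np.float32([proj(K,R,C,np.append(c+a*u+b*v,z)) for a,b in((H,-H),(H,H),(-H,H),(-H,-H))])
        M=cv2.getPerspectiveTransform(src,np.float32([[0,0],[390,0],[390,390],[0,390]]))
        o.append(cv2.warpPerspective(f[:,:,::-1],M,(390,390),flags=cv2.INTER_CUBIC))
    globals()[n]=np.hstack(o)
cv2.imwrite("pics/rect.png",cv2.resize(np.vstack([w2,w4]),(600,600)))
E
```

```text
(no output)
```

View pics/rect.png

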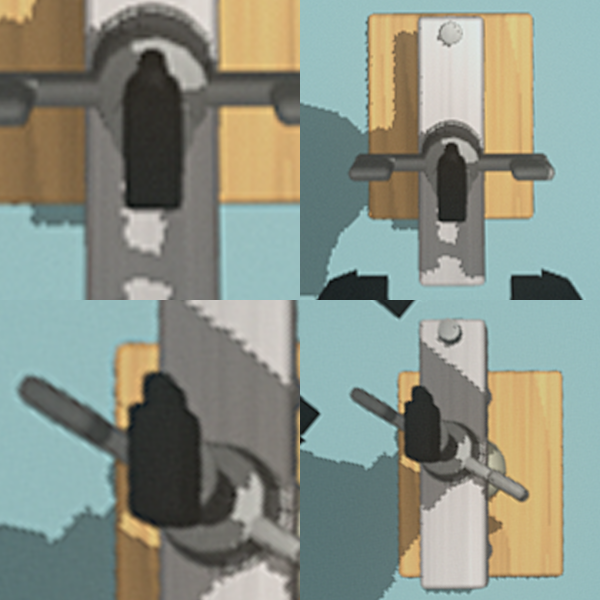

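```bash
python3 -c "
from h import *
print(ticket.finish_job())"
```

```text
the job is handed in; nothing more can be done
None
```

The job is handed in, but no verdict came back. The last picture shows the knob's nose along the bridge at the stud end. The wing nut was run down until it stopped solid at about 15 N of push, and the gripper is clear of the stand. I could not measure whether the pad nips the egg. I did not re-check the cup, tealight and eraser, but the arm went nowhere near them.

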